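# Lock the hook carrier onto the utensil rail

### The job

Hang the loose hook carrier over the bare stretch of the utensil rail, clear of the stud, with its fork pointing to the stud, and slide it along until the slot is fully home against the stud. Then lock it: put the red snap cap over the stud and press it straight down through the click until it sits down on the fork, and keep pressing firmly: finish while still holding the cap pressed down (do not let go). Leave the shakers, the honey jar and the measuring spoon where they are.

Things in the scene. Friction and masses are not known exactly. Their poses are not given: they have to be found in the camera images.
- rail_stand: Utensil rail on a stand, fixed. Black base 90 x 340 x 12 mm, posts at y = -145 and +145 mm, flat steel rail along its y: 12 mm thick (x), 24 mm deep, 324 mm long, top 180 mm above the worktop. Origin: centre of the base's underside; z up, x across the rail. The stud stands on the rail at y = +85 mm (robot's left); the rest of the rail's top, to its right, is bare.
- rail_stud (a point): Point on the stud's axis level with the rail's top; axes as rail_stand's. Steel pin, 12 mm diameter, 26 mm tall, tapered tip. Four sprung catches bulge from it to 18.4 mm across, 9 to 21 mm above the rail: too wide for the carrier's slot, which is slid in below them.
- stud_tip (a point): Top of the stud, 26 mm above rail_stud. Going down, the cap's rim meets the catches about 17 mm above the rail; pushing over them takes about 8 to 15 N, most with the rim about 13 mm above the rail; then the force drops and they snap out over the cap's lip. With its rim 4 mm above the rail the cap rests on the fork and the force rises steeply.
- hook_carrier: Loose hook carrier, 0.12 to 0.2 kg, upright on the worktop at first: light metal saddle (upside-down U), two dark hooks out to x = -35 mm, black grip tab on top. Origin: centre under its legs; z up, y along the saddle, fork at +y. Channel 16 mm wide (rail 12), flared below; legs 45 mm tall, y -38 to 38. Plate on top 28 mm wide, z 45 to 49 mm. Hung up, it lies on the rail, y along the rail's y.
- carrier_tab (a point): Middle of the carrier's grip tab, the place to grip it: tab 10 mm thick (carrier x), 40 mm long (carrier y), from 49 to 85 mm above the carrier's underside; this point is 67 mm above it, at x = y = 0.
- carrier_slot (a point): Meets rail_stud when the carrier is hung and fully home: carrier x 0, y +56, z 45 mm (plate's underside), on the slot's centre line, 6 mm from its closed end; axes as the carrier's. The plate is a fork from y = 50 to 80 mm with an open slot 16 mm wide. Two ears 4.5 mm high on its tips (y 74.5 to 80) lie just outside the fitted cap, which so locks the carrier.
- snap_cap: Loose red snap cap, about 30 g, round, 31 mm across its fine ribs, 40 mm tall, standing open end down on the worktop. Origin: centre of the rim (its underside); z up. Its mouth is a lip of 14.4 mm bore and 4.5 mm depth; above it the bore is 20 mm wide, to 24 mm from the rim. It may be turned any way about z.
- cap_top (a point): Centre of the cap's flat top, 40 mm above its rim.
- salt: Loose bystander, to be left alone: white salt shaker with black top, 45 mm across, 78 mm tall; origin at the centre of its underside.
- pepper: Loose bystander, to be left alone: white pepper shaker with black top, 45 mm across, 78 mm tall; origin at the centre of its underside.
- honey: Loose bystander, to be left alone: glass honey jar with dark lid, 61 mm across, 82 mm tall; origin at the centre of its underside.
- spoon: Loose bystander, to be left alone: steel measuring spoon lying flat, 40 x 128 x 12 mm; origin at the centre of its underside.

How it is judged:
By the outcome, as a careful person would: the job done as asked, in the order asked, and still so for the second after the job is handed in, while the arm keeps its last pose, push and grip.
It also fails if it takes over 61 s, if anything falls off the work surface, if the arm or the gripper's body presses on something with over 40 N, if the wrist force passes 120 N, or if a joint passes its speed limit or range.

### The arm

A 6-joint arm with a two-finger parallel gripper is mounted at the origin on a cart in front of the work surface, level with it; the furniture and walls round the work are solid. World frame = base frame: x ahead of the robot, y to its left, z up, the work surface at z = 0. Lengths are in m, angles in rad, forces in N, time in s.
With the tool pointing down it reaches from about 0.275 to 0.825 m from the base axis. Payload 5.2 kg.
Tool frame: the origin (TCP) lies midway between the tips of the shut fingers; the grasp point (between the pads) lies arm.grip_point_offset behind it (arm.grip_point_offset is the distance from the TCP to the grasp point, in m); x points along the fingers, y is the direction in which the jaws open and shut, and the axes are right-handed (so a half turn about x gives the same grasp; the last joint's range is limited). The gripper opens to 93 mm and grips with 3 to 60 N. Pads are 15 mm wide; open, the fingers measure 128 mm over their backs; the gripper's body (75 mm by 188 mm) begins 65 mm behind the grasp point.
Start: joints at [-1.335, 0.259, 1.535, -0, 1.348, -0.203], TCP at [0.234, -0.498, 0.196] pointing down, gripper open.
Joint ranges: [-3.14, 3.14], [-0.91, 2.08], [0.19, 2.58], [-1.22, 4.36], [0.22, 2.71], [-3.12, 3.12]. Speed limits (rad/s): [2.57, 2.57, 3.14, 3.14, 3.14, 3.14].

### API

Orientations are given as a rotation vector (axis times angle).
In Python, from plant import arm gives the robot as it stands.
- The arm moves only by the tool play_rows, never from a script. Its argument "deltas" is a list of rows, each a list of 4 numbers: the shift along the world's x, y, z in cm, then the turn about the world's z in degrees. A call has 1 to 8 rows; each row is the pose to reach, as a shift and turn from the pose measured when the call began; what a row does not reach only later rows make up. A row lasts 1/10 s, in which the tool goes at most 50 mm and 8.59 degrees, less where a joint would pass 70% of its speed; a pose out of reach is approached as far as the arm can. A call with a gripper value outside its range is refused whole. "hand" is the closure, from -1 (fully open) to 1 (shut), so that 0 is half open, set as the call begins (left out, the last holds). The fingers move at their own pace and stop on an object; the grip force is fixed at half the most. Time passes only in rows, so rows that repeat a pose let the fingers close. It gives the time, the measured TCP pose, the force and the opening at its end, in the units of the state.
- arm.sense(): the state, without advancing time (a new reading comes with each control period).
- arm.snapshot(name): name is "scene" or "top" or "wrist"; returns a dict with "pixels" (480x640x3 uint8, red, green, blue), "camera_matrix" (3x3 intrinsics, pixels), "R" (3x3) and "t" (3): a world point X has camera coordinates R X + t; the wrist camera has in their place "hand_eye" (4x4, takes a point from camera to tool coordinates, whose origin is the TCP and whose axes are the tool frame's). Camera axes: x right, y down, z forward; pixel columns grow to the right and rows downward; lengths in m; the calibration is good to about 2 mm. A picture is of the moment at which its call begins: read the wrist's pose just before it. There is no depth.
- arm.sign_off(): hands the job in, once; it reports no verdict.
Trained networks look in a picture, given as the dict that the camera call returned (one of the last four; its "shot" number tells which), for a name from the list of things; names that differ only in an ending like _2 or _b are one class to them, and where a whole thing is asked for, a point or a joint stands for the part that bears it (a point fixed in the world has none). Each returns a list of dicts, best first, with "confidence" (0 to 1); they miss things now and then, are a little off and sometimes report something else, mostly with a low value. They report only what shows in the picture. A call takes as long as a camera call.
- arm.spot_in(picture, target): "location" ([column, row] in pixels, amid what is visible of it).
The state is a dict: "t": time; "joints": joint angles; "dq": joint speeds; "tau": joint torques, N m; "ee_pos": TCP position; "ee_rot": TCP orientation; "force": force on the tool from outside, world axes, zero at the start; "torque": the same for the moment, N m; "opening": finger opening in m.
Only numpy, scipy, OpenCV 4.12 (cv2) and the standard library are available. Lean on these libraries where they do the work, as an engineer would, in place of code of your own. Each camera call takes 0.05 s, during which the arm holds its last target. There are 200 camera calls.

## Working session

There is one attempt and no reset: what is moved stays moved. The work goes in short steps, Python scripts to look and compute and a tool call to move; the robot and the scene stay as the last step left them, time stands still between calls to the robot, and variables do not carry over. Pictures are saved under pics/ and viewed, about 8 in all and at most 12, crops included, and the job is handed in when it is done.

Besides the shell and the picture viewer there is one more tool, called after "Call:" by a JSON object that holds its "fn" and its "kwargs", one argument or row to a line. play_rows: Moves the arm, as the interface text tells. Its arguments: {"type":"object","properties":{"deltas":{"type":"array","items":{"type":"array","items":{"type":"number"}}},"hand":{"type":"number"}},"required":["deltas"]}

```bash
mkdir -p pics
cat > h.py <<'E'
import numpy as np,cv2
from plant import arm
from scipy.spatial.transform import Rotation as Rn
def cam(p,s=None):
    K=np.array(p["camera_matrix"])
    if "R" in p: return K,np.array(p["R"]),np.array(p["t"])
    H=np.array(p["hand_eye"]); W=np.eye(4); W[:3,:3]=Rn.from_rotvec(s["ee_rot"]).as_matrix(); W[:3,3]=s["ee_pos"]
    C=np.linalg.inv(W@H); return K,C[:3,:3],C[:3,3]
def atz(c,px,z):
    K,R,t=c; o=-R.T@t; d=R.T@np.linalg.inv(K)@np.array([px[0],px[1],1.]); return o+d*(z-o[2])/d[2]
def tri(cs,pxs):
    A=[];b=[]
    for (K,R,t),u in zip(cs,pxs):
        o=-R.T@t; d=R.T@np.linalg.inv(K)@np.array([u[0],u[1],1.]); d/=np.linalg.norm(d); P=np.eye(3)-np.outer(d,d); A.append(P);b.append(P@o)
    return np.linalg.lstsq(np.vstack(A),np.hstack(b),rcond=None)[0]
def proj(c,X):
    K,R,t=c; q=K@(R@np.array(X)+t); return q[:2]/q[2]
def save(p,n): cv2.imwrite("pics/"+n+".png",p["pixels"][:,:,::-1])
E
python3 - <<'E'
from h import *
s=arm.sense();print(s, arm.grip_point_offset)
Z={'carrier_tab':.067,'hook_carrier':.03,'carrier_slot':.045,'snap_cap':.02,'cap_top':.04,'rail_stud':.18,'stud_tip':.206,'rail_stand':.1,'salt':.039,'pepper':.039,'honey':.041,'spoon':.006}
for n in('scene','top'):
    p=arm.snapshot(n);save(p,n+'0');c=cam(p)
    print(n,-c[1].T@c[2])
    for k,z in Z.items():
        print(k,[(np.round(d['location']),round(d['confidence'],2),atz(c,d['location'],z).round(3)) for d in arm.spot_in(p,k)[:2]])
E
```

```text
{'t': 0.0, 'joints': array([-1.33480348e+00,  2.59286811e-01,  1.53608736e+00,  1.92861422e-05,
        1.34800139e+00, -2.02789149e-01]), 'dq': array([-2.73145613e-04, -8.15389036e-05, -1.54242141e-03,  1.16922152e-03,
        4.96133408e-04,  3.18768491e-04]), 'tau': array([ 1.93888263e-03, -4.37293732e+01, -2.84001231e+01,  7.20901508e-02,
        4.13847808e-02, -1.34952147e-04]), 'ee_pos': array([ 0.23355315, -0.49729756,  0.19564628]), 'ee_rot': array([ 1.97918195,  0.44312385, -1.97920384]), 'force': array([-0.51530168, -0.25793675, -0.52247366]), 'torque': array([0.03870713, 0.02771485, 0.05311319]), 'opening': 0.09301420558231062} 0.0188
scene [-0.07687716 -1.13571177  1.02570449]
carrier_tab [(array([352., 353.]), 0.53, array([ 0.408, -0.416,  0.067]))]
hook_carrier [(array([344., 351.]), 0.56, array([ 0.412, -0.374,  0.03 ]))]
carrier_slot [(array([349., 351.]), 0.62, array([ 0.417, -0.39 ,  0.045]))]
snap_cap []
cap_top [(array([390., 358.]), 0.19, array([ 0.5  , -0.457,  0.04 ]))]
rail_stud [(array([280., 254.]), 0.69, array([ 0.358, -0.09 ,  0.18 ]))]
stud_tip [(array([
[... 705 characters left out ...]
8, 0.007, 0.045]))]
snap_cap [(array([187., 293.]), 0.7, array([0.45 , 0.321, 0.02 ]))]
cap_top [(array([187., 293.]), 0.68, array([0.445, 0.317, 0.04 ]))]
rail_stud [(array([304., 270.]), 0.81, array([0.422, 0.011, 0.18 ]))]
stud_tip [(array([304., 273.]), 0.74, array([0.409, 0.015, 0.206]))]
rail_stand [(array([305., 273.]), 0.84, array([0.426, 0.009, 0.1  ]))]
salt [(array([384., 196.]), 0.61, array([ 0.601, -0.239,  0.039]))]
pepper [(array([413., 191.]), 0.84, array([ 0.6  , -0.319,  0.039])), (array([463., 214.]), 0.45, array([ 0.511, -0.435,  0.039]))]
honey [(array([186., 223.]), 0.69, array([0.629, 0.291, 0.041]))]
spoon [(array([465., 217.]), 0.52, array([ 0.511, -0.449,  0.006]))]
```

Run:
```python
import cv2
a=cv2.imread('pics/top0.png')[130:380,120:540]
b=cv2.imread('pics/scene0.png')[180:420,200:450]
cv2.imwrite('pics/t1.png',cv2.resize(a,(798,475),interpolation=cv2.INTER_CUBIC))
```

```text
(no output)
```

View pics/t1.png

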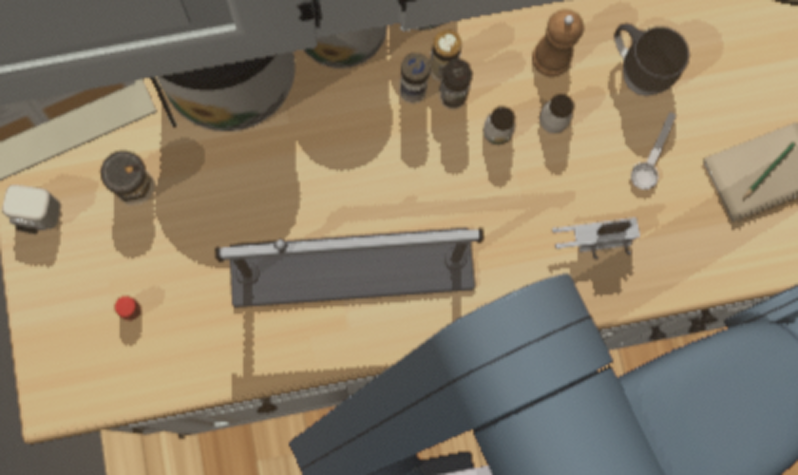

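View pics/scene0.png

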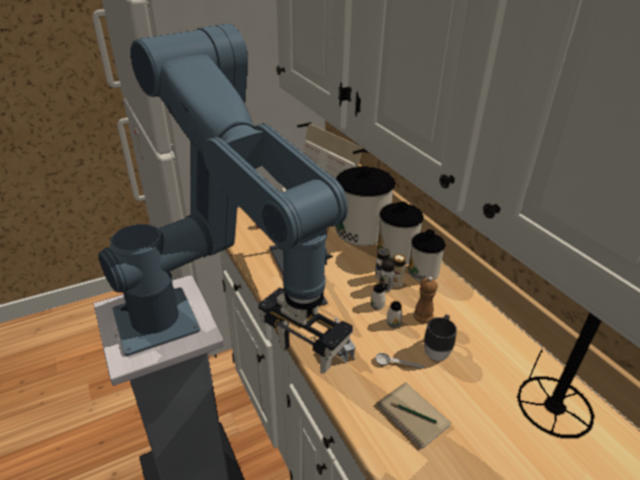

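The top view shows the rail from (218,253) to (480,235) in the crop and the stud at (281,245). The carrier is at (605,233) with its fork pointing left, towards the stud, and its tab at (613,228). The cap is at (126,307). In the scene view the gripper hides most of these.

Run:
```python
from h import *
p=arm.snapshot('top');c=cam(p)
f=lambda u,v,z:atz(c,(120+u/1.9,130+v/1.9),z).round(4)
a,b=f(218,253,.17),f(480,235,.17);print('rail',a,b,(a+b)/2,np.degrees(np.arctan2(-(a-b)[0],(a-b)[1])))
print('stud',f(281,243,.2))
a,b=f(598,230,.085),f(628,226,.085);print('tab',(a+b)/2,np.degrees(np.arctan2(-(a-b)[0],(a-b)[1])))
a,b=f(562,237,.047),f(638,231,.047);print('plate',a,b,np.degrees(np.arctan2(-(a-b)[0],(a-b)[1])))
print('cap',f(126,307,.035))
s=arm.sense();print(Rn.from_rotvec(s['ee_rot']).as_matrix().round(3))
p=arm.snapshot('wrist');print(np.array(p['hand_eye']).round(3),np.array(p['camera_matrix']).round(0))
```

```text
rail [0.4707 0.1702 0.17  ] [ 0.4296 -0.1563  0.17  ] [0.45015 0.00695 0.17   ] -7.174686643978378
stud [0.4617 0.0895 0.2   ]
tab [ 0.41975 -0.3455   0.085  ] -3.506386868757434
plate [ 0.4273 -0.2838  0.047 ] [ 0.4152 -0.3883  0.047 ] -6.604835496753973
cap [0.4498 0.3183 0.035 ]
[[-0.     0.425 -0.905]
 [ 0.    -0.905 -0.425]
 [-1.    -0.     0.   ]]
[[ 0.001 -0.238  0.971 -0.188]
 [ 1.     0.001 -0.001  0.002]
 [-0.001  0.971  0.238 -0.066]
 [ 0.     0.     0.     1.   ]] [[359.   0. 324.]
 [  0. 359. 233.]
 [  0.   0.   1.]]
```

Call:
{"fn": "play_rows", "kwargs": {
  "deltas": [
    [3,2.5,0,8.4],
    [6,5,0,16.8],
    [9,7.5,0,25],
    [12,10,0,33.5],
    [15,12.5,0,42],
    [18.6,15.2,0,50],
    [18.6,15.2,0,59],
    [18.6,15.2,0,59]
  ],
  "hand": -0.4
}}

```text
t: 2.2
ee_pos: [0.4206, -0.3448, 0.1964]
ee_rot: [1.281, 1.161, -1.281]
force: [-0.6, 0.5, -0.2]
opening: 0.0651
```

Run:
```python
from h import *
s=arm.sense();print(s['ee_pos'],Rn.from_rotvec(s['ee_rot']).as_matrix().round(3)[:,1],s['joints'].round(2),s['opening'],s['force'])
p=arm.snapshot('wrist');save(p,'w1');c=cam(p,s)
for k,z in dict(carrier_tab=.067,carrier_slot=.045,hook_carrier=.03).items(): print(k,[(d['location'],d['confidence'],atz(c,d['location'],z).round(4)) for d in arm.spot_in(p,k)])
```

```text
[ 0.42064882 -0.34483322  0.19643402] [ 0.995 -0.098 -0.   ] [-0.89  0.25  1.55 -0.    1.34 -0.79] 0.06511962416319224 [-0.63692554  0.54726529 -0.24005079]
carrier_tab [([327.9, 206.1], 0.82, array([ 0.4267, -0.334 ,  0.067 ]))]
carrier_slot []
hook_carrier [([326.3, 205.9], 0.65, array([ 0.425 , -0.3399,  0.03  ]))]
```

View pics/w1.png

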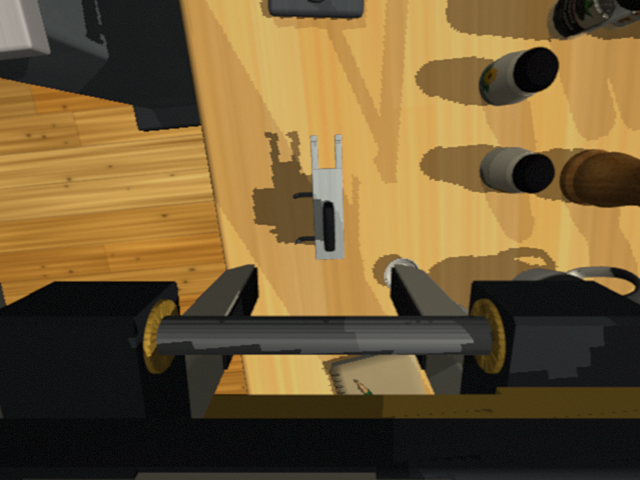

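The wrist view shows the carrier fork-up: tips at (313,136) and (339,136), plate back edge (316–344,259), and tab around (328,226). The spoon bowl at (400,270) is off to the side.

Run:
```python
from h import *
s=arm.sense();p=arm.snapshot('wrist');c=cam(p,s)
for nm,u,z in [('fl',(313,136),.053),('fr',(339,136),.053),('pl',(316,259),.049),('pr',(344,259),.049),('pfl',(314,168),.049),('pfr',(343,168),.049),('tabtop',(328.5,203),.085),('tabbot',(328.5,250),.085)]: print(nm,atz(c,u,z).round(4))
print(s['ee_pos'])
im=p['pixels'][120:280,280:370];cv2.imwrite('pics/w1c.png',cv2.resize(im[:,:,::-1],None,fx=3.7,fy=3.7,interpolation=cv2.INTER_CUBIC))
```

```text
fl [ 0.4184 -0.2739  0.053 ]
fr [ 0.4415 -0.2763  0.053 ]
pl [ 0.4082 -0.3897  0.049 ]
pr [ 0.4354 -0.3926  0.049 ]
pfl [ 0.4161 -0.3021  0.049 ]
pfr [ 0.4426 -0.305   0.049 ]
tabtop [ 0.4261 -0.3301  0.085 ]
tabbot [ 0.4219 -0.3711  0.085 ]
[ 0.41908514 -0.34652644  0.19642681]
```

View pics/w1c.png

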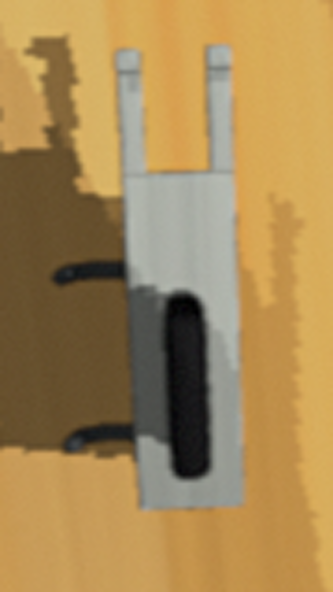

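Call:
{"fn": "play_rows", "kwargs": {
  "deltas": [
    [0.25,-0.25,-3,0.7],
    [0.5,-0.5,-7,1.4],
    [0.5,-0.5,-11,1.4],
    [0.5,-0.5,-13,1.4],
    [0.5,-0.5,-14.2,1.4],
    [0.5,-0.5,-14.2,1.4]
  ]
}}

```text
t: 3.05
ee_pos: [0.4229, -0.3514, 0.0531]
ee_rot: [1.271, 1.171, -1.271]
force: [0.6, 0.5, 0.2]
opening: 0.0646
```

Call:
{"fn": "play_rows", "kwargs": {
  "deltas": [
    [0,0,0,0],
    [0,0,0,0],
    [0,0,0,0],
    [0,0,0,0],
    [0,0,0,0],
    [0,0,0,0]
  ],
  "hand": 1
}}

```text
t: 3.65
ee_pos: [0.423, -0.3514, 0.0534]
ee_rot: [1.271, 1.171, -1.271]
force: [-0.4, -0.2, 0.2]
opening: 0.0214
```

Run:
```python
from h import *
s=arm.sense();print(s['ee_pos'],Rn.from_rotvec(s['ee_rot']).as_matrix().round(3)[:,1],s['opening'],s['force'])
```

```text
[ 0.4230416  -0.35143566  0.05337053] [ 0.996 -0.084 -0.002] 0.021360547800997328 [-0.37864681 -0.19002928  0.22507577]
```

Call:
{"fn": "play_rows", "kwargs": {
  "deltas": [
    [0,0,0,0],
    [0,0,0,0],
    [0,0,0,0],
    [0,0,0,0]
  ]
}}

```text
t: 4.05
ee_pos: [0.4231, -0.3515, 0.0534]
ee_rot: [1.271, 1.171, -1.271]
force: [0.3, -0.7, 0.8]
opening: 0.0098
```

Call:
{"fn": "play_rows", "kwargs": {
  "deltas": [
    [0,0,3,0],
    [0,0,7,0],
    [0,0,11,0],
    [0,0,15,0],
    [0,1,19,0],
    [0.2,3,22,0],
    [0.4,6,23,-1],
    [0.6,10,23,-2.4]
  ]
}}

```text
t: 4.85
ee_pos: [0.4297, -0.2522, 0.2852]
ee_rot: [1.303, 1.144, -1.303]
force: [0.3, -0.1, -1.9]
opening: 0.0096
```

Call:
{"fn": "play_rows", "kwargs": {
  "deltas": [
    [0.3,4,0,0],
    [0.6,8,0,0],
    [0.9,12,0,0],
    [1.2,16,0,0],
    [1.5,19,0,0],
    [1.5,21,0,0],
    [1.5,21,0,0]
  ]
}}

```text
t: 5.55
ee_pos: [0.4441, -0.0397, 0.285]
ee_rot: [1.301, 1.147, -1.3]
force: [0.6, -0.6, -1.0]
opening: 0.0095
```

Run:
```python
from h import *
s=arm.sense();print(s['ee_pos'],Rn.from_rotvec(s['ee_rot']).as_matrix().round(3)[:,1],s['opening'],s['force'])
p=arm.snapshot('wrist');save(p,'w2');c=cam(p,s)
q=arm.snapshot('top');save(q,'t2');ct=cam(q)
for n,pp,cc in(('w',p,c),('t',q,ct)):
  for k,z in dict(carrier_tab=.067+s['ee_pos'][2]-.053,rail_stud=.18,stud_tip=.206).items(): print(n,k,[(d['location'],d['confidence'],atz(cc,d['location'],z).round(4)) for d in arm.spot_in(pp,k)])
```

```text
[ 0.44414704 -0.03973657  0.28502152] [ 0.992 -0.124  0.001] 0.0095177034588066 [ 0.59309112 -0.61895624 -0.95286411]
w carrier_tab [([320.7, 213.4], 0.63, array([ 0.4479, -0.008 ,  0.299 ]))]
w rail_stud [([328.5, 93.0], 0.89, array([0.4619, 0.0621, 0.18  ]))]
w stud_tip [([323.3, 93.3], 0.57, array([0.4575, 0.059 , 0.206 ]))]
t carrier_tab [([307.4, 252.5], 0.49, array([ 4.361e-01, -1.000e-04,  2.990e-01])), ([462.9, 219.4], 0.39, array([ 0.4428, -0.3486,  0.299 ]))]
t rail_stud [([291.1, 273.5], 0.82, array([0.4185, 0.0434, 0.18  ])), ([381.7, 193.8], 0.46, array([ 0.5685, -0.2087,  0.18  ]))]
t stud_tip [([290.7, 273.9], 0.61, array([0.4133, 0.0444, 0.206 ]))]
```

View pics/w2.png

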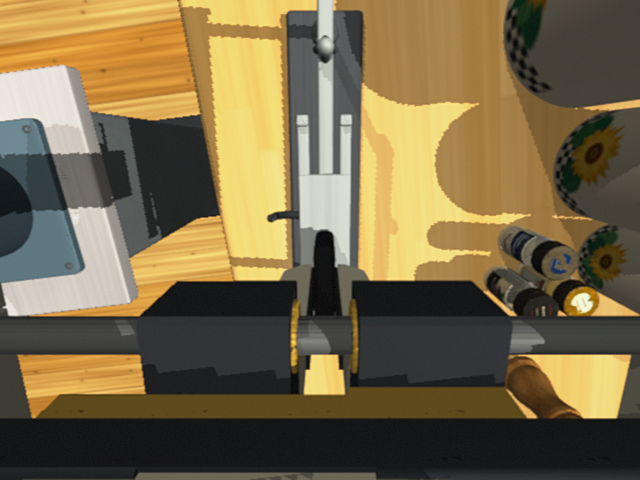

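The wrist view shows the rail running up the picture between the fork tines (edges about cols 318–333). The stud is at (325,46), and the fork tips are at (302,117) and (346,117), spaced evenly about the rail.

Run:
```python
from h import *
im=cv2.imread('pics/w2.png')
a=cv2.resize(im[0:240,270:380],None,fx=5,fy=2.5,interpolation=cv2.INTER_CUBIC);cv2.imwrite('pics/w2c.png',a)
g=cv2.cvtColor(im,cv2.COLOR_BGR2GRAY).astype(int)
for r in (5,15,25,70,80,90,100,125,135,145,155,165,190,200,210): print(r,g[r,294:356].tolist() if r in(15,90,155,200) else '', [ (294+i) for i in range(62) if abs(g[r,295+i]-g[r,293+i])>40])
s=arm.sense();p=arm.snapshot('wrist');c=cam(p,s);print(s['ee_pos'],s['force'])
for u,z in [((324.5,42),.206),((325,46),.2)]: print(atz(c,u,z))
```

```text
5  [316, 318, 319, 334, 335]
15 [93, 94, 94, 94, 95, 94, 97, 96, 92, 93, 92, 91, 92, 91, 92, 93, 93, 93, 94, 94, 93, 90, 86, 111, 158, 197, 214, 214, 216, 218, 219, 218, 218, 218, 218, 217, 217, 212, 188, 141, 97, 91, 93, 95, 95, 93, 92, 91, 92, 94, 92, 74, 57, 54, 55, 54, 55, 57, 56, 55, 59, 55] [317, 318, 319, 332, 333, 334]
25  [316, 317, 318, 319, 332, 333, 334]
70  [317, 318, 319, 332, 333]
80  [317, 318, 319, 332, 333]
90 [91, 91, 93, 94, 94, 95, 93, 94, 93, 91, 89, 90, 93, 95, 92, 94, 94, 91, 95, 95, 95, 95, 92, 95, 132, 183, 206, 210, 210, 213, 215, 216, 217, 217, 217, 216, 216, 209, 175, 126, 94, 89, 93, 93, 90, 91, 90, 90, 90, 91, 91, 85, 78, 79, 79, 77, 78, 80, 79, 78, 81, 79] [318, 319, 331, 332, 333]
100  [318, 319, 331, 332, 333]
125  [297, 308, 318, 319, 331, 332, 333]
135  [297, 298, 299, 307, 308, 309, 318, 319, 320, 331, 332, 333, 339, 340, 341, 350, 351, 352]
145  [297, 298, 299, 308, 309, 318, 319, 320, 331, 332, 333, 339, 340, 341, 349, 350, 351]
155 [94, 88, 86, 98, 144, 189, 212, 213, 215, 215, 214, 217, 220, 219, 195, 143, 99, 89, 90, 93, 95, 97, 94, 93, 114, 
[... 217 characters left out ...]
320, 331, 332, 333, 339, 340, 341, 349, 350, 351]
165  [297, 298, 299, 308, 309, 310, 318, 319, 320, 331, 332, 333, 339, 340, 341, 349, 350, 351]
190  [298, 299, 300, 349, 350, 351]
200 [88, 90, 88, 84, 99, 144, 196, 218, 219, 218, 215, 216, 217, 217, 215, 212, 209, 208, 208, 208, 210, 212, 212, 213, 214, 214, 215, 216, 216, 213, 212, 210, 211, 209, 208, 207, 208, 210, 215, 216, 215, 212, 214, 212, 215, 217, 219, 218, 219, 219, 218, 219, 219, 219, 220, 210, 164, 104, 87, 90, 90, 89] [298, 299, 300, 349, 350, 351]
210  [298, 299, 300, 349, 350, 351]
[ 0.44472287 -0.04302542  0.28502341] [-0.20434043  0.19530428 -1.92148755]
[0.46363282 0.08784129 0.206     ]
[0.46386385 0.08678662 0.2       ]
```

View pics/w2c.png

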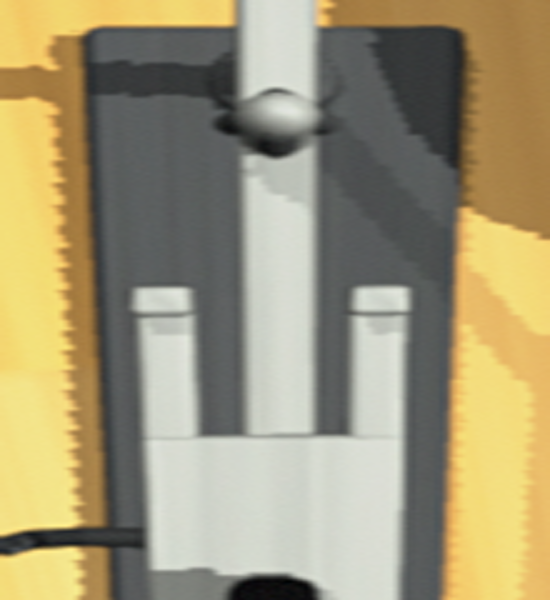

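Call:
{"fn": "play_rows", "kwargs": {
  "deltas": [
    [0.1,0,-2,0],
    [0.1,0,-4,0],
    [0.1,0,-5,0],
    [0.1,0,-6,0],
    [0.1,0,-7,0],
    [0.1,0,-8,0],
    [0.1,0,-8.5,0],
    [0.1,0,-8.5,0]
  ]
}}

```text
t: 6.8
ee_pos: [0.4453, -0.0428, 0.1994]
ee_rot: [1.303, 1.145, -1.305]
force: [0.4, 0.2, -0.3]
opening: 0.01
```

Run:
```python
from h import *
s=arm.sense();print(s['ee_pos'],Rn.from_rotvec(s['ee_rot']).as_matrix().round(3)[:,1],s['opening'],s['force'])
p=arm.snapshot('wrist');save(p,'w3');c=cam(p,s);print(arm.sense()['ee_pos'],arm.sense()['force'])
cv2.imwrite('pics/w3c.png',cv2.resize(p['pixels'][0:240,240:420,::-1],None,fx=3,fy=2.5,interpolation=cv2.INTER_CUBIC))
```

```text
[ 0.44531124 -0.04277323  0.19939554] [ 0.992 -0.129 -0.   ] 0.010013965976318531 [ 0.43292726  0.24814093 -0.28521972]
[ 0.44566005 -0.04288681  0.19993879] [ 0.20550868  0.42266884 -0.77159184]
```

View pics/w3c.png

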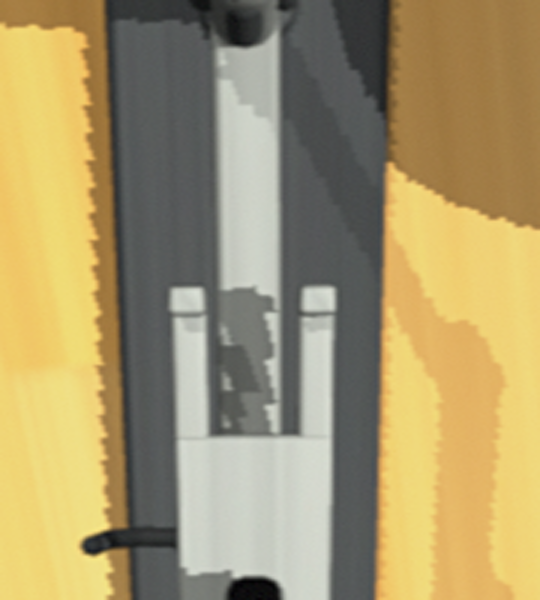

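The saddle straddles the rail with low force and sits about 1 mm too far +x. The tine gap centre is at crop column 254 and the rail centre at 249. I'll correct this and lower until it touches.

Call:
{"fn": "play_rows", "kwargs": {
  "deltas": [
    [-0.1,0,-0.3,0],
    [-0.1,0,-0.6,0],
    [-0.1,0,-0.9,0],
    [-0.1,0,-1.1,0],
    [-0.1,0,-1.2,0],
    [-0.1,0,-1.2,0]
  ]
}}

```text
t: 7.45
ee_pos: [0.4447, -0.0429, 0.1883]
ee_rot: [1.304, 1.144, -1.304]
force: [-0.7, -0.0, 2.6]
opening: 0.0096
```

Call:
{"fn": "play_rows", "kwargs": {
  "deltas": [
    [0.12,1,0,0],
    [0.25,2,0,0],
    [0.38,3,0,0],
    [0.5,4,0,0],
    [0.63,5,0,0],
    [0.75,6,0,0],
    [0.8,6.4,0,0],
    [0.8,6.4,0,0]
  ]
}}

```text
t: 8.25
ee_pos: [0.4528, 0.0222, 0.1884]
ee_rot: [1.304, 1.145, -1.302]
force: [0.6, 1.7, 0.7]
opening: 0.0092
```

Run:
```python
from h import *
s=arm.sense();print(s['ee_pos'],Rn.from_rotvec(s['ee_rot']).as_matrix().round(3)[:,1],s['opening'],s['force'],s['torque'])
p=arm.snapshot('wrist');save(p,'w4');c=cam(p,s)
cv2.imwrite('pics/w4c.png',cv2.resize(p['pixels'][80:240,240:420,::-1],None,fx=3.5,fy=3.5,interpolation=cv2.INTER_CUBIC))
```

```text
[0.45284694 0.02218831 0.18835114] [ 0.992 -0.128  0.001] 0.0091582669451394 [0.57790883 1.74372901 0.74572903] [ 0.21216712 -0.06335866  0.01431597]
```

View pics/w4c.png

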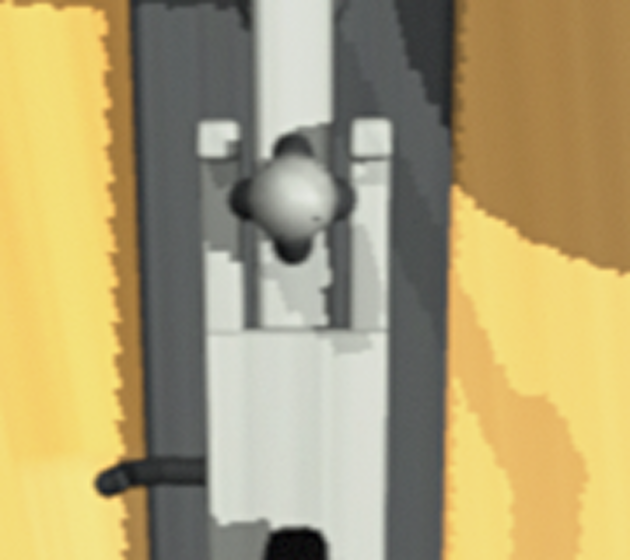

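The stud is inside the slot at crop (292,197), with the slot's closed end at row 328. I'll creep on until it meets the stud.

Call:
{"fn": "play_rows", "kwargs": {
  "deltas": [
    [0.04,0.3,0,0],
    [0.08,0.6,0,0],
    [0.11,0.9,0,0],
    [0.12,1.0,0,0],
    [0.14,1.1,0,0],
    [0.14,1.1,0,0]
  ]
}}

```text
t: 8.9
ee_pos: [0.4542, 0.0329, 0.1884]
ee_rot: [1.304, 1.145, -1.303]
force: [0.5, -0.9, 0.1]
opening: 0.0096
```

Call:
{"fn": "play_rows", "kwargs": {
  "deltas": [
    [0.03,0.2,0,0],
    [0.04,0.3,0,0],
    [0.05,0.4,0,0],
    [0.06,0.5,0,0],
    [0.06,0.5,0,0]
  ]
}}

```text
t: 9.4
ee_pos: [0.4549, 0.0358, 0.1889]
ee_rot: [1.301, 1.141, -1.304]
force: [-2.0, -8.6, 3.4]
opening: 0.0095
```

Contact came with 8.6 N along the rail. I'll relieve the push slightly, release, lift and check.

Call:
{"fn": "play_rows", "kwargs": {
  "deltas": [
    [0,-0.05,0,0],
    [0,-0.05,0,0],
    [0,-0.05,0,0],
    [0,-0.05,0,0]
  ],
  "hand": -0.3
}}

```text
t: 9.8
ee_pos: [0.4548, 0.0357, 0.1887]
ee_rot: [1.301, 1.142, -1.304]
force: [0.3, 1.1, -0.7]
opening: 0.0369
```

Call:
{"fn": "play_rows", "kwargs": {
  "deltas": [
    [0,0,0,0],
    [0,0,2,0],
    [0,0,4,0],
    [0,0,7,0],
    [0,0,10,0],
    [0,0,10,0],
    [0,0,10,0]
  ]
}}

```text
t: 10.5
ee_pos: [0.455, 0.0358, 0.2888]
ee_rot: [1.301, 1.141, -1.303]
force: [0.3, -0.3, -0.7]
opening: 0.0603
```

Run:
```python
from h import *
arm.snapshot('wrist')
s=arm.sense();print(s['ee_pos'],Rn.from_rotvec(s['ee_rot']).as_matrix().round(3)[:,1],s['opening'],s['force'],s['joints'])
p=arm.snapshot('wrist');save(p,'w5');c=cam(p,s)
for k,z in dict(rail_stud=.18,stud_tip=.206,carrier_slot=.18).items(): print(k,[(d['location'],d['confidence'],atz(c,d['location'],z).round(4)) for d in arm.spot_in(p,k)])
cv2.imwrite('pics/w5c.png',cv2.resize(p['pixels'][60:260,240:420,::-1],None,fx=3,fy=3,interpolation=cv2.INTER_CUBIC))
```

```text
[0.45439053 0.03590842 0.28789419] [ 0.992 -0.128  0.   ] 0.060533660783317234 [0.53059584 0.79474296 0.03173089] [-0.163571    0.03631323  1.57830269 -0.00354221  1.52640553 -0.03515723]
rail_stud [([326.1, 168.0], 0.81, array([0.4635, 0.0811, 0.18  ]))]
stud_tip [([324.9, 170.5], 0.71, array([0.4624, 0.0811, 0.206 ]))]
carrier_slot [([321.5, 202.0], 0.66, array([0.4562, 0.0539, 0.18  ]))]
```

View pics/w5c.png

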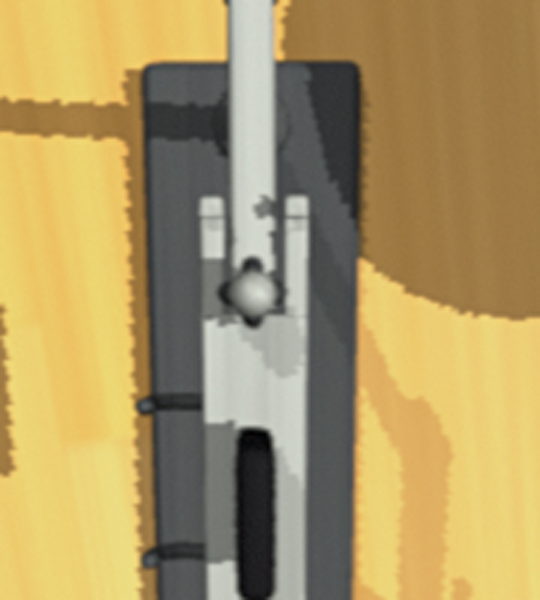

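The carrier hangs straight and the stud is at the slot's closed end: tip at crop (253,289), slot end at row 318. Next I'll get numbers for the stud position and the cap.

Run:
```python
from h import *
s=arm.sense();p=arm.snapshot('wrist');c=cam(p,s)
f=lambda u,v,z:print((u,v),atz(c,(240+u/3,60+v/3),z).round(4))
f(252.5,288,.204);f(252,292,.195);f(253,318,.184);f(212,202,.188);f(297,202,.188);f(208,316,.184);f(305,316,.184);f(255,435,.22);f(255,595,.22)
print(s['ee_pos'])
```

```text
(252.5, 288) [0.4629 0.0916 0.204 ]
(252, 292) [0.4626 0.0903 0.195 ]
(253, 318) [0.4619 0.0831 0.184 ]
(212, 202) [0.4552 0.1137 0.188 ]
(297, 202) [0.4768 0.1109 0.188 ]
(208, 316) [0.4501 0.0852 0.184 ]
(305, 316) [0.4757 0.0819 0.184 ]
(255, 435) [0.4591 0.0578 0.22  ]
(255, 595) [0.4541 0.018  0.22  ]
[0.45415001 0.03588289 0.28745758]
```

Call:
{"fn": "play_rows", "kwargs": {
  "deltas": [
    [0,4,0,0],
    [0,8,0,0],
    [0,12,0,0],
    [-0.1,16,0,0],
    [-0.2,20,-1,0],
    [-0.3,24,-5,0],
    [-0.4,28.2,-9,0],
    [-0.4,28.2,-12,0]
  ],
  "hand": -0.3
}}

```text
t: 11.6
ee_pos: [0.45, 0.3212, 0.1665]
ee_rot: [1.3, 1.146, -1.302]
force: [0.4, -0.8, 0.3]
opening: 0.0606
```

Run:
```python
from h import *
arm.snapshot('wrist');arm.snapshot('wrist')
s=arm.sense();print(s['ee_pos'],Rn.from_rotvec(s['ee_rot']).as_matrix().round(3)[:,1],s['opening'],s['force'])
p=arm.snapshot('wrist');save(p,'w6');c=cam(p,s)
for k,z in dict(snap_cap=.02,cap_top=.04).items(): print(k,[(d['location'],d['confidence'],atz(c,d['location'],z).round(4)) for d in arm.spot_in(p,k)])
h=cv2.cvtColor(p['pixels'],cv2.COLOR_RGB2HSV);m=((h[...,1]>150)&((h[...,0]<8)|(h[...,0]>172))&(h[...,2]>60)).astype(np.uint8)
n,l,st,ce=cv2.connectedComponentsWithStats(m);i=1+st[1:,4].argmax();print(st[i],ce[i],atz(c,ce[i],.03).round(4))
cv2.imwrite('pics/w6c.png',p['pixels'][...,::-1])
```

```text
[0.44587266 0.3176018  0.16161279] [ 0.992 -0.125 -0.011] 0.06029940486540519 [-0.15281429 -0.57602506 -0.9553194 ]
snap_cap [([331.5, 212.5], 0.81, array([0.453 , 0.3187, 0.02  ]))]
cap_top [([329.7, 211.8], 0.89, array([0.4518, 0.3234, 0.04  ]))]
[317 195  33  36 929] [332.56189451 212.8525296 ] [0.4541 0.3202 0.03  ]
```

View pics/w6c.png

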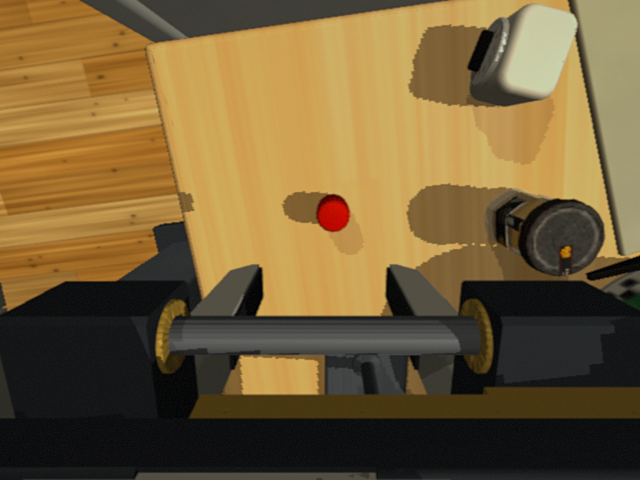

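The cap's top disc is centred near (333,211), clear of the honey jar at (550,235).

Call:
{"fn": "play_rows", "kwargs": {
  "deltas": [
    [0.4,0.2,-2,0],
    [0.8,0.5,-4,0],
    [0.8,0.5,-6,0],
    [0.8,0.5,-8,0],
    [0.8,0.5,-8,0],
    [0.8,0.5,-8,0]
  ]
}}

```text
t: 12.45
ee_pos: [0.4607, 0.3222, 0.0912]
ee_rot: [1.304, 1.141, -1.303]
force: [-0.0, -0.1, -0.7]
opening: 0.0602
```

Run:
```python
from h import *
arm.snapshot('wrist')
s=arm.sense();print(s['ee_pos'],Rn.from_rotvec(s['ee_rot']).as_matrix().round(3)[:,1])
p=arm.snapshot('wrist');c=cam(p,s)
h=cv2.cvtColor(p['pixels'],cv2.COLOR_RGB2HSV);m=((h[...,1]>150)&((h[...,0]<8)|(h[...,0]>172))&(h[...,2]>60)).astype(np.uint8)
n,l,st,ce=cv2.connectedComponentsWithStats(m);i=1+st[1:,4].argmax();print(st[i],ce[i],[atz(c,(ce[i][0],st[i][1]+r),.04).round(4) for r in (st[i][2]/2,0)])
```

```text
[0.46087884 0.32247789 0.09145842] [ 0.992 -0.129  0.004]
[ 292  217   42   48 1573] [312.92053401 241.01907184] [array([0.4553, 0.3255, 0.04  ]), array([0.4573, 0.3401, 0.04  ])]
```

Call:
{"fn": "play_rows", "kwargs": {
  "deltas": [
    [-0.5,0.2,-1,0],
    [-0.55,0.25,-3,0],
    [-0.55,0.25,-5,0],
    [-0.55,0.25,-7,0],
    [-0.55,0.25,-8.2,0],
    [-0.55,0.25,-8.2,0]
  ]
}}

```text
t: 13.15
ee_pos: [0.454, 0.3247, 0.008]
ee_rot: [1.302, 1.142, -1.304]
force: [-0.6, -1.1, -0.5]
opening: 0.0604
```

Call:
{"fn": "play_rows", "kwargs": {
  "deltas": [
    [0,0,0,0],
    [0,0,0,0],
    [0,0,0,0],
    [0,0,0,0],
    [0,0,0,0],
    [0,0,0,0],
    [0,0,0,0]
  ],
  "hand": 1
}}

```text
t: 13.85
ee_pos: [0.4544, 0.3249, 0.0085]
ee_rot: [1.303, 1.142, -1.303]
force: [-0.8, -0.4, 4.1]
opening: 0.0284
```

Run:
```python
from h import *
s=arm.sense();print(s['opening'],s['force'],s['ee_pos'])
p=arm.snapshot('wrist');save(p,'w7')
c=cam(p,s)
h=cv2.cvtColor(p['pixels'],cv2.COLOR_RGB2HSV);m=((h[...,1]>150)&((h[...,0]<8)|(h[...,0]>172))&(h[...,2]>60)).astype(np.uint8)
n,l,st,ce=cv2.connectedComponentsWithStats(m);i=1+st[1:,4].argmax();print(st[i],ce[i],[atz(c,(ce[i][0],st[i][1]+r),.04).round(4) for r in (st[i][2]/2,0)])
cv2.imwrite('pics/w7c.png',cv2.resize(p['pixels'][200:400,200:440,::-1],None,fx=3,fy=3,interpolation=cv2.INTER_CUBIC))
```

```text
0.02840786211514652 [-0.81892051 -0.39538694  4.11399468] [0.45443093 0.32494748 0.00854868]
[ 295  248   60   68 3346] [323.82785415 284.31709504] [array([0.4563, 0.3297, 0.04  ]), array([0.4582, 0.344 , 0.04  ])]
```

View pics/w7c.png

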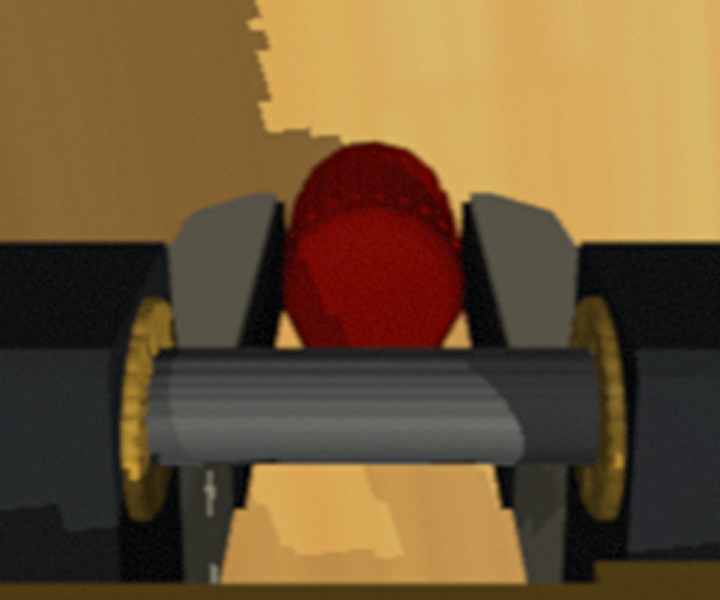

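Run:
```python
from h import *
s=arm.sense();p=arm.snapshot('wrist');c=cam(p,s)
print('topedge y',atz(c,(325,200+207/3),.04),'rim edge', atz(c,(324,200+143/3),.001))
print('left/right at top',atz(c,(200+286/3,290),.04),atz(c,(200+464/3,290),.04))
```

```text
topedge y [0.45743215 0.33394113 0.04      ] rim edge [0.45693438 0.33279182 0.001     ]
left/right at top [0.44238332 0.32545585 0.04      ] [0.46984851 0.3218758  0.04      ]
```

The cap stands upright but its centre is about 7 mm behind the pads' middle, because I had mistaken the visible side for the top. I'll open, shift back and grip again.

Call:
{"fn": "play_rows", "kwargs": {
  "deltas": [
    [0,0,0,0],
    [0,0,0,0],
    [0,0,0,0],
    [0,-0.3,0,0],
    [0,-0.75,0,0],
    [0,-0.75,0,0]
  ],
  "hand": -0.2
}}

```text
t: 14.55
ee_pos: [0.4542, 0.3167, 0.0084]
ee_rot: [1.303, 1.142, -1.304]
force: [-0.7, 0.1, -0.9]
opening: 0.0556
```

Call:
{"fn": "play_rows", "kwargs": {
  "deltas": [
    [0,0,0,0],
    [0,0,0,0],
    [0,0,0,0],
    [0,0,0,0],
    [0,0,0,0],
    [0,0,0,0]
  ],
  "hand": 1
}}

```text
t: 15.15
ee_pos: [0.4542, 0.3168, 0.0084]
ee_rot: [1.303, 1.142, -1.304]
force: [-0.6, 0.2, -0.3]
opening: 0.0285
```

Run:
```python
from h import *
s=arm.sense();p=arm.snapshot('wrist');c=cam(p,s);print(s['ee_pos'],s['force'],s['opening'])
cv2.imwrite('pics/w8c.png',cv2.resize(p['pixels'][200:400,200:440,::-1],None,fx=3,fy=3,interpolation=cv2.INTER_CUBIC))
h=cv2.cvtColor(p['pixels'],cv2.COLOR_RGB2HSV);m=((h[...,1]>150)&((h[...,0]<8)|(h[...,0]>172))&(h[...,2]>60)).astype(np.uint8)
n,l,st,ce=cv2.connectedComponentsWithStats(m);i=1+st[1:,4].argmax();print(st[i],ce[i])
print('rim edge',atz(c,(st[i][0]+st[i][2]/2,st[i][1]),.001))
v=h[...,2];print(v[st[i][1]:st[i][1]+50,int(ce[i][0])].tolist())
```

```text
[0.45423672 0.31681606 0.00837701] [-0.5965425   0.18520315 -0.29577039] 0.028469069746257947
[ 294  234   61   76 3599] [323.64073354 272.31564323]
rim edge [0.45805915 0.33259304 0.001     ]
[88, 76, 81, 81, 80, 83, 82, 84, 82, 82, 80, 81, 82, 81, 80, 79, 80, 81, 88, 98, 110, 115, 116, 118, 120, 123, 121, 122, 122, 122, 123, 121, 119, 121, 120, 120, 118, 120, 118, 119, 118, 118, 119, 119, 117, 118, 118, 117, 117, 115]
```

Call:
{"fn": "play_rows", "kwargs": {
  "deltas": [
    [0,0,2,0],
    [0,0,6,0],
    [0,0,10,0],
    [0,0,14,0],
    [0,0,18,0],
    [0,-1,22,0],
    [0,-4,23.7,0],
    [0,-8,23.7,0]
  ]
}}

```text
t: 16.0
ee_pos: [0.4558, 0.2376, 0.2489]
ee_rot: [1.306, 1.14, -1.296]
force: [0.1, -0.3, -1.4]
opening: 0.0288
```

Call:
{"fn": "play_rows", "kwargs": {
  "deltas": [
    [0,-4,0,0],
    [0,-8,0,0],
    [0,-12,0,0],
    [0.2,-15,0,0],
    [0.2,-17,0,0],
    [0.2,-18.6,0,0],
    [0.2,-18.6,0,0],
    [0.2,-18.6,0,0]
  ]
}}

```text
t: 16.8
ee_pos: [0.4577, 0.0517, 0.2488]
ee_rot: [1.307, 1.14, -1.297]
force: [0.5, -0.3, -0.1]
opening: 0.0288
```

Run:
```python
from h import *
arm.snapshot('wrist');arm.snapshot('wrist')
s=arm.sense();p=arm.snapshot('wrist');c=cam(p,s);print(s['ee_pos'],s['force'],s['opening'],Rn.from_rotvec(s['ee_rot']).as_matrix().round(3)[:,1])
save(p,'w9')
h=cv2.cvtColor(p['pixels'],cv2.COLOR_RGB2HSV);m=((h[...,1]>150)&((h[...,0]<8)|(h[...,0]>172))&(h[...,2]>40)).astype(np.uint8)
n,l,st,ce=cv2.connectedComponentsWithStats(m);i=1+st[1:,4].argmax();print(st[i],ce[i])
print('rim edge',atz(c,(st[i][0]+st[i][2]/2,st[i][1]),s['ee_pos'][2]-.0074))
print([(d['location'],d['confidence'],atz(c,d['location'],.2).round(4)) for d in arm.spot_in(p,'stud_tip')])
cv2.imwrite('pics/w9c.png',cv2.resize(p['pixels'][100:320,220:430,::-1],None,fx=2.7,fy=2.7,interpolation=cv2.INTER_CUBIC))
```

```text
[0.4577144  0.05231535 0.24880374] [-0.36142836 -0.64842231 -0.15414583] 0.028271056382821493 [ 0.992 -0.126  0.008]
[ 293  234   63   76 3703] [323.80988388 272.46691871]
rim edge [0.46152399 0.06809896 0.24140374]
[([320.3, 156.8], 0.93, array([0.4644, 0.1091, 0.2   ]))]
```

View pics/w9c.png

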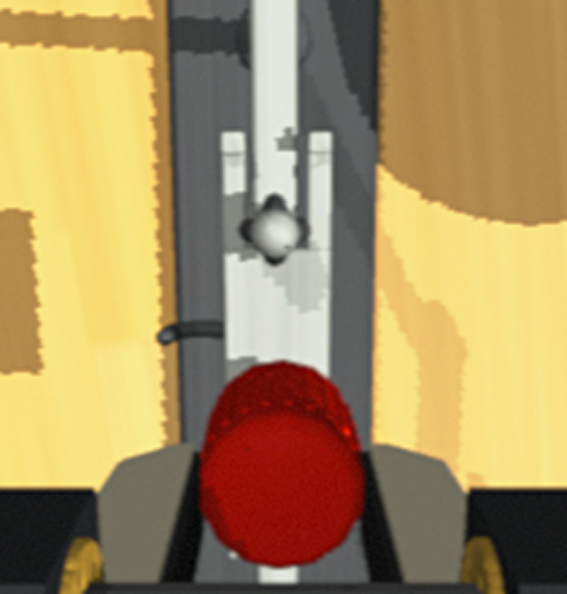

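The stud tip is at crop (275,231), catches spread evenly around it, and the fork is still home. The cap's top disc is at crop (282,485) and its rim front edge at row 361, upright in the jaws.

Run:
```python
from h import *
s=arm.sense();p=arm.snapshot('wrist');c=cam(p,s);T=s['ee_pos'];print(T,Rn.from_rotvec(s['ee_rot']).as_matrix().round(3))
f=lambda u,v,z:atz(c,(220+u/2.7,100+v/2.7),z).round(4)
st=(f(275,231,.205)+f(274,230,.195))/2
print('stud',f(275,231,.205),f(274,230,.195))
a,b=f(201,478,T[2]+.0316),f(364,478,T[2]+.0316);print('top LR',a,b,(a+b)/2,np.linalg.norm(a-b))
e=f(281,361,T[2]-.0084);print('rim front',e); g=f(285,566,T[2]+.0316);print('top back',g)
d=np.array([.126,.992,0]);print('cap from rim',e-d*.0155,'from back',g+d*.0155)
print('stud-cap',st-(e-d*.0155),st-(g+d*.0155))
```

```text
[0.45774472 0.05241204 0.24882384] [[ 0.008  0.992 -0.125]
 [-0.001 -0.125 -0.992]
 [-1.     0.008 -0.   ]]
stud [0.4631 0.0913 0.205 ] [0.4628 0.0904 0.195 ]
top LR [0.4461 0.0593 0.2804] [0.4737 0.0558 0.2804] [0.4599  0.05755 0.2804 ] 0.027821035207195307
rim front [0.4613 0.0681 0.2404]
top back [0.4583 0.0412 0.2804]
cap from rim [0.459347 0.052724 0.2404  ] from back [0.460253 0.056576 0.2804  ]
stud-cap [ 0.003603  0.038126 -0.0404  ] [ 0.002697  0.034274 -0.0804  ]
```

Call:
{"fn": "play_rows", "kwargs": {
  "deltas": [
    [0.1,1,0,0],
    [0.2,2.4,0,0],
    [0.34,3.66,0,0],
    [0.34,3.66,-1,0],
    [0.34,3.66,-2.2,0],
    [0.34,3.66,-3,0],
    [0.34,3.66,-3,0],
    [0.34,3.66,-3,0]
  ]
}}

```text
t: 17.85
ee_pos: [0.461, 0.0886, 0.2184]
ee_rot: [1.305, 1.141, -1.296]
force: [0.2, 0.4, 0.1]
opening: 0.0285
```

Run:
```python
from h import *
s=arm.sense();print(s['ee_pos'],s['force'],s['torque'],s['opening'])
for n in ('scene','top'):
  p=arm.snapshot(n);c=cam(p)
  h=cv2.cvtColor(p['pixels'],cv2.COLOR_RGB2HSV);m=((h[...,1]>150)&((h[...,0]<8)|(h[...,0]>172))&(h[...,2]>40)).astype(np.uint8)
  k,l,st,ce=cv2.connectedComponentsWithStats(m);i=1+st[1:,4].argmax() if k>1 else 0;print(n,st[i],ce[i].round(1),proj(c,[.4611,.089,.23]).round(1))
```

```text
[0.46096814 0.08858689 0.21841864] [0.23422048 0.37109192 0.14405813] [-0.02814231 -0.06404722  0.04256681] 0.02851984165920806
scene [283 195   8  13  93] [286.8 200.7] [286.3 201.2]
top [     0      0    640    480 307200] [319.5 239.5] [267.2 255.5]
```

Now go down gently over the tip. Travel should be free until the rim is about 17 mm above the rail, at TCP z ≈ 0.205.

Call:
{"fn": "play_rows", "kwargs": {
  "deltas": [
    [0,0.03,-0.2,0],
    [0,0.03,-0.4,0],
    [0,0.03,-0.6,0],
    [0,0.03,-0.8,0],
    [0,0.03,-1.0,0],
    [0,0.03,-1.1,0],
    [0,0.03,-1.1,0]
  ]
}}

```text
t: 18.65
ee_pos: [0.4613, 0.0889, 0.2079]
ee_rot: [1.305, 1.14, -1.295]
force: [-0.2, 0.5, -0.4]
opening: 0.0288
```

Call:
{"fn": "play_rows", "kwargs": {
  "deltas": [
    [0,0,-0.2,0],
    [0,0,-0.4,0],
    [0,0,-0.5,0],
    [0,0,-0.6,0],
    [0,0,-0.7,0],
    [0,0,-0.7,0]
  ]
}}

```text
t: 19.25
ee_pos: [0.4617, 0.0889, 0.2023]
ee_rot: [1.306, 1.139, -1.294]
force: [-2.5, -0.4, 9.1]
opening: 0.0285
```

Call:
{"fn": "play_rows", "kwargs": {
  "deltas": [
    [0,0,-0.2,0],
    [0,0,-0.4,0],
    [0,0,-0.6,0],
    [0,0,-0.7,0],
    [0,0,-0.8,0],
    [0,0,-0.8,0]
  ]
}}

```text
t: 19.85
ee_pos: [0.4614, 0.089, 0.1935]
ee_rot: [1.306, 1.14, -1.295]
force: [-1.2, -0.2, -3.1]
opening: 0.0287
```

Through the click: 9 N peak, then a drop. Now seat it and press.

Call:
{"fn": "play_rows", "kwargs": {
  "deltas": [
    [0,0,-0.1,0],
    [0,0,-0.2,0],
    [0,0,-0.3,0],
    [0,0,-0.3,0],
    [0,0,-0.3,0]
  ]
}}

```text
t: 20.35
ee_pos: [0.4619, 0.0893, 0.192]
ee_rot: [1.307, 1.139, -1.293]
force: [-2.6, 1.0, 8.4]
opening: 0.0288
```

Call:
{"fn": "play_rows", "kwargs": {
  "deltas": [
    [0,0,-0.2,0],
    [0,0,-0.3,0],
    [0,0,-0.4,0],
    [0,0,-0.4,0],
    [0,0,-0.4,0]
  ]
}}

```text
t: 20.85
ee_pos: [0.4629, 0.0901, 0.1913]
ee_rot: [1.31, 1.137, -1.289]
force: [-6.4, 2.7, 20.5]
opening: 0.0286
```

Call:
{"fn": "play_rows", "kwargs": {
  "deltas": [
    [-0.1,0,-0.2,0],
    [-0.15,0,-0.4,0],
    [-0.15,0,-0.5,0],
    [-0.15,0,-0.5,0],
    [-0.15,0,-0.5,0],
    [-0.15,0,-0.5,0]
  ]
}}

```text
t: 21.45
ee_pos: [0.4636, 0.0908, 0.1904]
ee_rot: [1.314, 1.133, -1.283]
force: [-4.6, 2.6, 23.2]
opening: 0.0288
```

Run:
```python
from h import *
for i in range(4):
  s=arm.sense();print(s['t'],s['ee_pos'].round(4),s['force'].round(1),s['opening']);p=arm.snapshot('wrist')
save(p,'w10');s=arm.sense();c=cam(p,s)
h=cv2.cvtColor(p['pixels'],cv2.COLOR_RGB2HSV);m=((h[...,1]>150)&((h[...,0]<8)|(h[...,0]>172))&(h[...,2]>40)).astype(np.uint8)
k,l,st,ce=cv2.connectedComponentsWithStats(m);i=1+st[1:,4].argmax();print(st[i],ce[i].round(1))
for n in('scene','top'):
  q=arm.snapshot(n);cc=cam(q)
  for o,z in dict(salt=.039,pepper=.039,honey=.041,spoon=.006).items(): print(n,o,[(atz(cc,d['location'],z).round(3)) for d in arm.spot_in(q,o)[:1]])
```

```text
21.45 [0.4636 0.0908 0.1904] [-4.6  2.6 23.2] 0.02875292690786475
21.5 [0.4636 0.0908 0.1904] [-5.   2.8 23.5] 0.028652931134568665
21.55 [0.4636 0.0908 0.1904] [-4.9  3.  23.2] 0.028505178539154935
21.6 [0.4636 0.0908 0.1904] [-5.1  2.4 23.2] 0.02915282333927674
[ 293  238   63   73 3559] [323.  274.2]
scene salt [array([ 0.6  , -0.231,  0.039])]
scene pepper [array([ 0.599, -0.324,  0.039])]
scene honey [array([0.632, 0.3  , 0.041])]
scene spoon [array([ 0.516, -0.433,  0.006])]
top salt [array([ 0.599, -0.231,  0.039])]
top pepper [array([ 0.599, -0.326,  0.039])]
top honey [array([0.633, 0.281, 0.041])]
top spoon [array([ 0.512, -0.451,  0.006])]
```

Run:
```python
from plant import arm
s=arm.sense();print(s['t'],s['force'].round(1),s['ee_pos'].round(4));print(arm.sign_off())
```

```text
22.15 [-5.3  1.9 23.3] [0.4636 0.0908 0.1904]
the job is handed in; nothing more can be done
None
```

The job is handed in at 22.2 s, and my checks say it was done as asked. No verdict came back.

- **Carrier:** I gripped it by the tab, hung it on the bare rail clear of the stud and slid it towards the stud. It stopped at the stud with about 8.6 N along the rail. A picture after I let go showed it straight, with the stud at the slot's closed end.
- **Cap:** My first grip was about 7 mm off its centre, so I opened and gripped it again before lifting.
- **Click and seating:** Pushing down over the stud, the force reached about 9 N with the rim 14 mm above the rail, then dropped. It rose again where the cap should rest on the fork (tool at about 0.192 m).
- **Last check:** The gripper was still holding the cap and pressing down with a steady 23 N. The salt, pepper, honey and spoon stayed within about 1 cm of their first measured positions, apart from looser readings of the spoon and honey.

**What did not quite agree:**
- A side force of about 5 N remained while pressing.
- The tool tilted slightly. It also ended about 2 mm lower than expected, so the cap may have slipped a little in the jaws.
- One picture measurement put the slot end 7.5 mm from the stud's axis, not 6 mm. That is within the camera error, and the contact force says it is home.
- I had no picture views left for the seated cap, so that part rests on the force and height readings.

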